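Snap two ribbon tools into their spring-clip rails

TASK

Put the two ribbon tools away: press the one lying loose on a clip rail's ledge sideways into that rail's spring clips, and fetch the one from the bench and clip it into the empty rail, each handle centred on its rail and snapped fully home in both clips. Press with feeling, never driving a rail's sprung beam back against its stop, and leave the cup, the roll of tape and the wooden rib where they are.

Things in the scene. Friction and masses are not known exactly. Their poses are not given: they have to be found in the camera images.
- tool_1_mid (a point): Ribbon tool lying loose on the ledge of rail_1, 36 to 50 mm short of home. Point: centre of its wooden handle. Handle round, 16 mm thick, 104 mm long; ferrules and flat wire loops (24 mm wide) at both ends, 181 mm in all, 35 g. y = along the tool, the two ends count alike; it may have rolled about y.
- tool_2_mid (a point): The same for the second ribbon tool, of the same shape, which lies on the bench between the robot and the rails; it belongs in rail_2.
- rail_1_seat (a point): Where the centre of the handle lies when home in rail_1, the rail with a tool on its ledge (left or right one). x points into the clips, away from the robot, y along the rail, z up. A handle lying on the ledge has its centre at this height. Other points of the rail are given relative to this one.
- rail_2_seat (a point): The same for rail_2, the rail that is empty at the start. Both rails are built alike.
- rail_1: Wooden base, 200 mm long (y), screwed to the bench; origin 22 mm under the seat point, same axes. Top: flat ledges waxed, 8 mm below the seat point (14 mm above the bench), from x = -85 mm (front) to the beam, cut by a notch 64 mm wide in the middle (floor 18 mm below the seat point) for fingers. No finger fits behind a handle that is home or snapping in.
- rail_2: Base of rail_2, like that of rail_1.
- rail_1_left_clip (a point): Nose of rail_1's left (+y) clip: bent steel spring leaf 10 mm wide, 38 mm left of the seat point. Nose 9 mm in front of the seat point, its underside 3 mm above it; a flared lead-in rises from there to 27 mm in front, 19 mm above. A handle pushed in meets it about 18 mm short of home, lifts it and snaps under it.
- rail_1_right_clip (a point): Nose of rail_1's right (-y) clip, the mirror image. Snapping in takes very roughly 6 to 16 N of push (pressing on to 20 N is safe); the two clips of a rail are unequal so the ends often snap in one after the other: push nearer the end that stays out. Free gap between the clips 66 mm, e.g. push 18 mm left or right of the middle.
- rail_2_left_clip (a point): Nose of rail_2's left (+y) clip, built like those of rail_1.
- rail_2_right_clip (a point): Nose of rail_2's right (-y) clip, built like those of rail_1.
- rail_1_beam (a joint): The upright beam that carries the clips, 100 mm long, face 8 mm behind the seat point (the handle comes to rest on it), top 24 mm above it. Value: how far it is pushed back, m. It yields about 1 mm per 3 N and comes back when let go, so how far one has pushed does not show whether the tool is home. Stop at 0.010.
- rail_2_beam (a joint): The same for the beam of rail_2.
- tool_1: The whole tool on rail_1; origin under the tool, within 10 mm of the middle.
- tool_2: The whole tool on the bench; origin under the tool, within 10 mm of the middle.
- pinch_cup_mid (a point): Bystander: small speckled grey clay cup, 62 mm across, 60 mm high; point at its centre.
- tape_mid (a point): Bystander: roll of tape lying flat, 104 mm across, 25 mm high; point at its centre.
- wood_rib_mid (a point): Bystander: flat beech rib, 61 x 101 x 6 mm; point at its centre.
Things that resemble listed ones, but are neither listed nor needed, are in the scene too. What is shaped like the tool_2 but blue is not meant.

How it is judged:
At the end, for the whole second after the job is handed in: Each tool lies home in its own rail (tool_1 in rail_1, tool_2 in rail_2): handle centre from 4 mm short of to 3 mm beyond the seat point in x, within 12 mm along the rail and 4 mm in height, parallel to the rail within 0.06 rad (so both clips have snapped), at rest (x of tool_1_mid in the frame of rail_1_seat between -0.004 and 0.003 m and y of tool_1_mid in the frame of rail_1_seat between -0.012 and 0.012 m and z of tool_1_mid in the frame of rail_1_seat between -0.004 and 0.004 m and angle between the y axis of tool_1_mid and the y axis of rail_1_seat, either way round below 0.06 rad and linear speed of each of tool_1, tool_2 below 0.02 m/s and x of tool_2_mid in the frame of rail_2_seat between -0.004 and 0.003 m and y of tool_2_mid in the frame of rail_2_seat between -0.012 and 0.012 m and z of tool_2_mid in the frame of rail_2_seat between -0.004 and 0.004 m and angle between the y axis of tool_2_mid and the y axis of rail_2_seat, either way round below 0.06 rad); the robot touches nothing.
It fails at once if the beam of rail_1 is driven back against its stop (value of joint rail_1_beam above 0.0095 m).
It fails at once if the beam of rail_2 is driven back against its stop (value of joint rail_2_beam above 0.0095 m).
It fails at once if the small grey clay cup is moved by more than 20 mm (distance of pinch_cup_mid from where it was at the start of the episode above 0.02 m).
It fails at once if the roll of tape is moved by more than 20 mm (distance of tape_mid from where it was at the start of the episode above 0.02 m).
It fails at once if the wooden rib is moved by more than 20 mm (distance of wood_rib_mid from where it was at the start of the episode above 0.02 m).
It also fails if it takes over 61 s, if anything falls off the work surface, if the arm or the gripper's body presses on something with over 40 N, if the wrist force passes 120 N, or if a joint passes its speed limit or range.

ROBOT

A 6-joint arm with a two-finger parallel gripper is mounted at the origin on a cart in front of the work surface, level with it; the furniture and walls round the work are solid. World frame = base frame: x ahead of the robot, y to its left, z up, the work surface at z = 0. Lengths are in m, angles in rad, forces in N, time in s.
With the tool pointing down it reaches from about 0.325 to 1 m from the base axis. Payload 5.1 kg.
Tool frame: the origin (TCP) lies between the finger pads; the fingertips stand tip_reach ahead of it and the grasp point (between the pads) lies 3 mm ahead of it (tip_reach is the distance from the TCP to the fingertips, in m); z points along the fingers, y is the direction in which the jaws open and shut (so a half turn about z gives the same grasp; the last joint's range is limited). The gripper opens to 85 mm and grips with 20 to 120 N. Pads are 22 mm wide; open, the fingers measure 114 mm over their backs; the gripper's body (76 mm by 85 mm) begins 54 mm behind the grasp point. The pads swing forward as they close: fully open they stand 13 mm farther back than shut.
Start: joints at [-1.282, 0.124, 1.65, -0, 1.367, -0.083], TCP at [0.236, -0.606, 0.253] pointing down, gripper open.
Joint ranges: [-2.61, 2.61], [-1.02, 2.33], [0.03, 2.71], [-1.35, 4.49], [0.32, 2.68], [-2.91, 2.91]. Speed limits (rad/s): [2.57, 2.57, 3.14, 3.14, 3.14, 3.14].

INTERFACE

Orientations are given as [roll, pitch, yaw] about the fixed x, y, z axes, in that order (R = Rz(yaw) Ry(pitch) Rx(roll)).
In Python, from bench import goto, move_l, move_joints, move_gripper, pause, solve_ik, read_state, read_camera, MotionError, finish_job, tip_reach gives the robot as it stands. Calls block until the motion is done:
- goto(position, orientation): joint-space move of the TCP to a pose.
- move_l(position, orientation=None, feed=0.15, contact_N=None): straight line of the TCP; orientation=None keeps the orientation; feed is the mean speed in m/s. With contact_N (N) it stops when the force on the tool has changed by that much, and returns True; else False.
- move_joints(angles): joint-space move.
- move_gripper(opening): finger opening in m; the grip force is fixed at half the most; returns when the fingers have stopped.
- pause(seconds).
- solve_ik(position, orientation): joint angles nearest the present ones, or None.
- read_state(): the state.
- read_camera(name): name is "side" or "top" or "wrist"; returns a dict with "pixels" (420x560x3 uint8, red, green, blue), "mtx" (3x3 intrinsics, pixels), "distortion" ([k1, k2, p1, p2, k3] as OpenCV has them; the pictures are not rectified), "eye" and "rotation" of the camera in the world; the wrist camera has in their place "T_tool_cam" (4x4, takes a point from camera to tool coordinates, whose origin is the TCP and whose axes are the flange's). Camera axes: x right, y down, z forward; pixel columns grow to the right and rows downward; lengths in m; the calibration is good to about 2 mm. A picture is of the moment at which its call begins: read the wrist's pose just before it. There is no depth.
A pose or a line that the arm cannot do raises MotionError and nothing moves.
- finish_job(): hands the job in, once; it reports no verdict.
The state is a dict: "t": time; "joints": joint angles; "qvel": joint speeds; "joint_torque": joint torques, N m; "tcp_pos": TCP position; "ee_rot": TCP orientation; "ft_force": force on the tool from outside, world axes, zero at the start; "wrist_torque": the same for the moment, N m; "opening": finger opening in m.
Only numpy, scipy, OpenCV 4.12 (cv2) and the standard library are available. Lean on these libraries where they do the work, as an engineer would, in place of code of your own. Each camera call takes 0.05 s, during which the arm holds its last target.

## Working session

There is one attempt and no reset: what is moved stays moved. The work goes in short steps, each a Python script; the robot and the scene stay as the last script left them, time stands still between calls to the robot, and variables do not carry over. Pictures are saved under pics/ and viewed, and the job is handed in when it is done.

```bash
ls; mkdir -p pics
python3 - <<'E'
from bench import *
import cv2, numpy as np
for n in ["side","top","wrist"]:
    c=read_camera(n); cv2.imwrite(f"pics/{n}0.png",c["pixels"][:,:,::-1])
    print(n,{k:np.round(v,4).tolist() for k,v in c.items() if k!="pixels"})
s=read_state(); print(s); print(tip_reach)
E
```

```text
pics
side {'mtx': [[467.1307, 0.0, 277.9282], [0.0, 467.1307, 208.001], [0.0, 0.0, 1.0]], 'distortion': [-0.0388, 0.0, 0.0, 0.0, 0.0], 'eye': [-0.0228, 0.9606, 0.828], 'rotation': [-2.1481, -0.005, -2.6556]}
top {'mtx': [[441.1375, 0.0, 279.6499], [0.0, 441.1375, 216.6449], [0.0, 0.0, 1.0]], 'distortion': [-0.0223, 0.0, 0.0, 0.0, 0.0], 'eye': [0.4168, -0.1035, 1.5016], 'rotation': [-3.045, 0.0162, -1.5419]}
wrist {'mtx': [[298.0335, 0.0, 277.7408], [0.0, 298.0335, 204.9497], [0.0, 0.0, 1.0]], 'distortion': [-0.0048, 0.0, 0.0, 0.0, 0.0], 'T_tool_cam': [[0.0005, -0.9462, -0.3236, 0.0831], [1.0, 0.0005, 0.0001, 0.0002], [0.0001, -0.3236, 0.9462, -0.1204], [0.0, 0.0, 0.0, 1.0]]}
{'t': 0.15, 'joints': array([-1.28158792e+00,  1.24396889e-01,  1.65136670e+00, -1.86164415e-06,
        1.36751144e+00, -8.25974108e-02]), 'qvel': array([ 8.79482354e-05, -2.38882979e-03, -4.32020129e-03, -2.23179224e-03,
        3.44854874e-04,  1.43797083e-03]), 'joint_torque': array([ 4.05098963e-04, -4.24226475e+01, -3.66013634e+01, -8.08993696e-05,
        4.63671953e-03, -5.93524888e-06]), 'tcp_pos': array([ 0.23599138, -0.60517172,  0.25230468]), 'ee_rot': array([-3.13991586e+00, -1.36985412e-04,  3.71806084e-01]), 'ft_force': array([ 1.01416937,  0.3702283 , -0.73117514]), 'wrist_torque': array([ 0.00860811, -0.0295325 , -0.04014426]), 'opening': 0.08526125121872596}
0.022
```

View pics/top0.png

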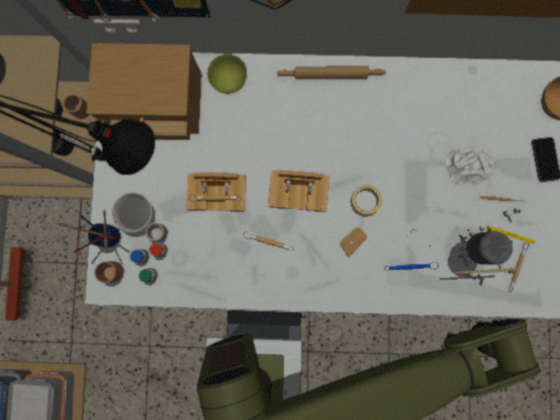

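View pics/side0.png

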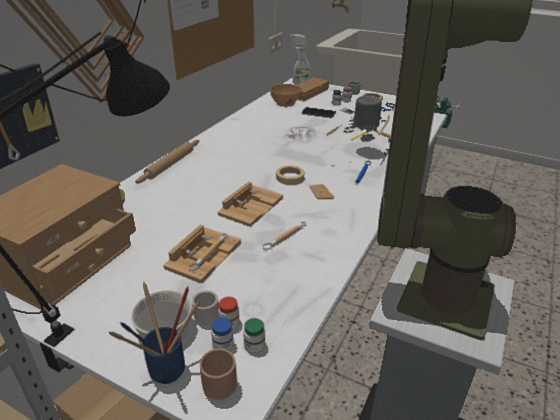

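Run:
```python
import cv2
a=cv2.imread("pics/top0.png")
print(a.shape)
cv2.imwrite("pics/top0a.png",cv2.resize(a[40:190,130:330],None,fx=4,fy=4,interpolation=cv2.INTER_CUBIC))
cv2.imwrite("pics/top0b.png",cv2.resize(a[40:190,290:490],None,fx=4,fy=4,interpolation=cv2.INTER_CUBIC))
```

```text
(420, 560, 3)
```

The top picture shows rail_1 (with a tool) around (217,191), the empty rail_2 around (299,190), tool_2 around (269,241), the tape at (366,200), the rib at (353,241) and the cup near (157,232).

```bash
cat > h.py <<'E'
from bench import *
import cv2, numpy as np
from scipy.spatial.transform import Rotation as R
def cam(n):
    s=read_state(); c=read_camera(n)
    if n=="wrist":
        Rt=R.from_euler("xyz",s["ee_rot"]).as_matrix(); T=c["T_tool_cam"]
        c["eye"]=Rt@T[:3,3]+s["tcp_pos"]; c["M"]=Rt@T[:3,:3]
    else: c["M"]=R.from_euler("xyz",c["rotation"]).as_matrix()
    return c
def unproj(c,px,z):
    p=cv2.undistortPoints(np.array(px,float).reshape(-1,1,2),c["mtx"],c["distortion"]).reshape(-1,2)
    d=np.c_[p,np.ones(len(p))]@c["M"].T
    t=(z-c["eye"][2])/d[:,2]
    return c["eye"]+d*t[:,None]
def proj(c,P):
    M=c["M"].T; r=cv2.Rodrigues(M)[0]; t=-M@c["eye"]
    return cv2.projectPoints(np.array(P,float).reshape(-1,3),r,t,c["mtx"],c["distortion"])[0].reshape(-1,2)
E
python3 - <<'E'
import cv2
a=cv2.imread("pics/top0.png")
cv2.imwrite("pics/top0a.png",cv2.resize(a[150:270,170:330],None,fx=5,fy=5,interpolation=cv2.INTER_CUBIC))
from h import *
c=cam("top")
for n,p,z in [("r1",(217,191),.014),("r2",(299,190),.014),("t2",(269,241),.008),("tape",(366,200),.025),("rib",(353,241),.006),("cup",(157,232),.06)]:
    print(n,unproj(c,p,z).round(3))
E
```

```text
r1 [[0.642 0.141 0.014]]
r2 [[ 0.653 -0.139  0.014]]
t2 [[ 0.477 -0.042  0.008]]
tape [[ 0.623 -0.365  0.025]]
rib [[ 0.485 -0.326  0.006]]
cup [[0.494 0.326 0.06 ]]
```

View pics/top0a.png

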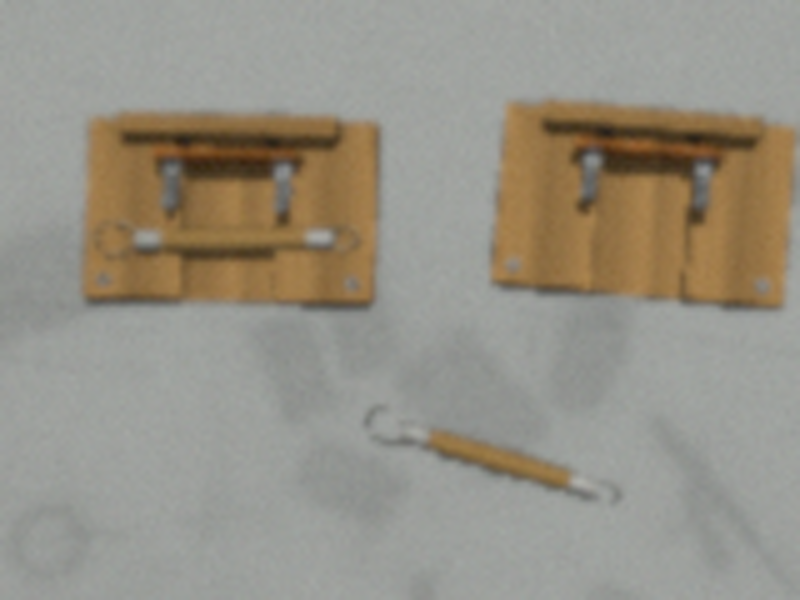

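Both rails and the bench tool are clear. Next I'll take closer wrist views.

Run:
```python
from h import *
import pickle
D=[np.pi,0,np.pi/2]
for n,p in [("B",[0.57,-0.09,0.20]),("A",[0.57,0.17,0.20])]:
    goto(p,D); pause(0.3); c=cam("wrist"); pickle.dump(c,open(f"pics/{n}.pkl","wb"))
    s=read_state(); print(s["t"],s["tcp_pos"].round(4),s["ee_rot"].round(4),s["joints"].round(3),s["ft_force"].round(2))
    cv2.imwrite(f"pics/w{n}.png",c["pixels"][:,:,::-1])
```

```text
2.7583 [ 0.57   -0.0903  0.2   ] [3.1415 0.     1.5702] [-0.25   0.003  1.868 -0.     1.27  -0.25 ] [ 0.64 -0.58 -0.93]
4.125 [0.5702 0.1692 0.2   ] [3.1416 0.     1.5694] [ 0.198  0.042  1.828 -0.     1.271  0.2  ] [ 0.36 -0.21  0.03]
```

View pics/wA.png

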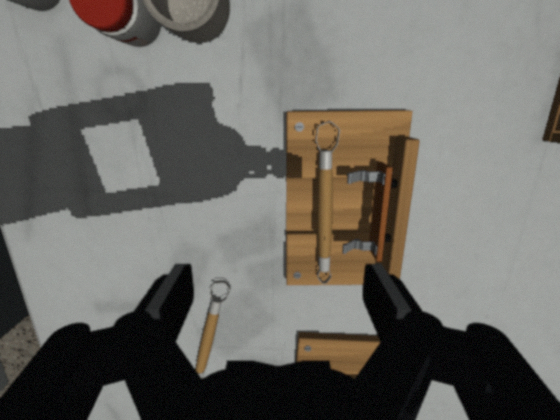

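View pics/wB.png

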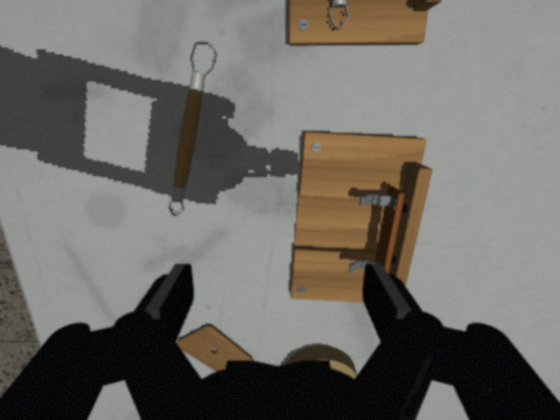

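View A shows rail_1 with its front edge near column 287 and the tool at (325,205). View B shows rail_2 with its front-left corner near (304,131) and tool_2 from (196,92) to (181,185). I'll enlarge both for corners.

Run:
```python
import cv2
a=cv2.imread("pics/wA.png"); b=cv2.imread("pics/wB.png")
cv2.imwrite("pics/wA1.png",cv2.resize(a[100:295,270:430],None,fx=4,fy=3,interpolation=cv2.INTER_CUBIC))
cv2.imwrite("pics/wB1.png",cv2.resize(b[120:310,280:440],None,fx=4,fy=3,interpolation=cv2.INTER_CUBIC))
cv2.imwrite("pics/wB2.png",cv2.resize(b[30:225,150:250],None,fx=4,fy=3,interpolation=cv2.INTER_CUBIC))
```

```text
(no output)
```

View pics/wA1.png

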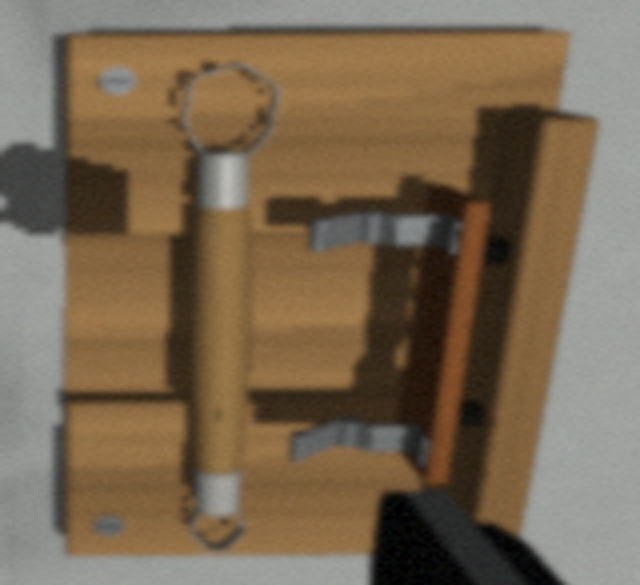

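View pics/wB1.png

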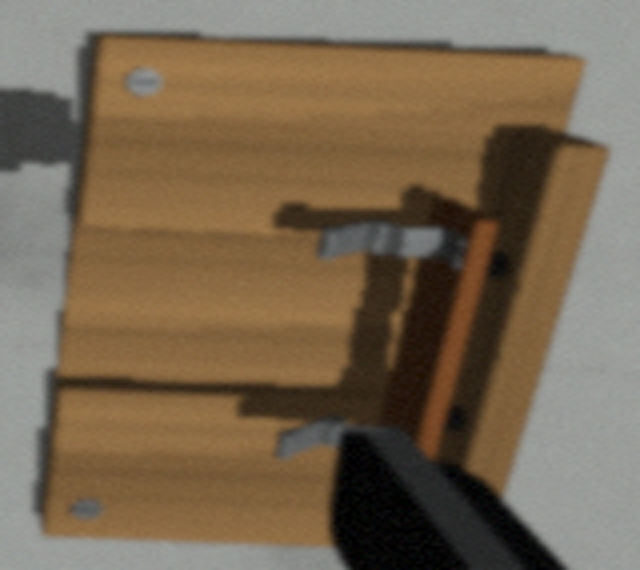

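View pics/wB2.png

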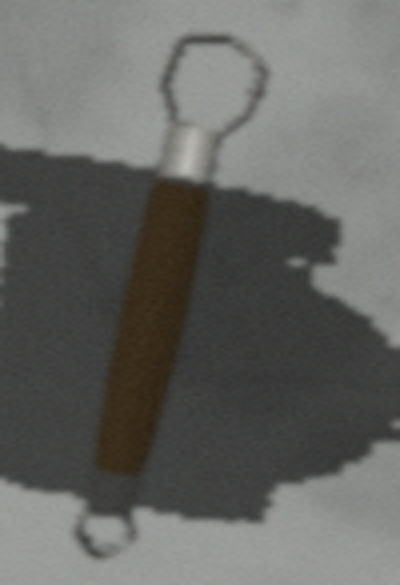

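Run:
```python
from h import *
import pickle
A=pickle.load(open("pics/A.pkl","rb"));B=pickle.load(open("pics/B.pkl","rb"))
for n,c,px in [("r1",A,[(287,111),(287,284.3),(412,111)]),("r2",B,[(305,132.3),(291.5,297.7),(425.75,139.3)])]:
    P=unproj(c,px,.014); yv=P[0]-P[1]; L=np.linalg.norm(yv); yv/=L; xv=np.array([yv[1],-yv[0],0])
    seat=(P[0]+P[1])/2+.085*xv; seat[2]=.022
    print(n,P.round(4).tolist(),"L",L,"depth",(P[2]-P[0])@xv,"sq",(P[2]-P[0])@yv,"seat",seat.round(4),"yaw",np.arctan2(xv[1],xv[0]).round(4))
for n,c,px,z in [("t1",A,[(270+223/4,100+152/3),(270+225/4,100+207/3),(270+219/4,100+473/3),(270+217/4,100+514/3),(270+232/4,100+62/3),(270+218/4,100+548/3)],.022),
 ("t2",B,[(197,71.7),(195.5,90.7),(180,186.7),(177.5,200.7),(203,42.5),(176,215)],.008)]:
    P=unproj(c,px,z); print(n,P[:,:2].round(4).tolist(), "wood",np.linalg.norm(P[1]-P[2]),"ferr",np.linalg.norm(P[0]-P[3]),"all",np.linalg.norm(P[4]-P[5]),(P[1]+P[2])/2,(P[0]+P[3])/2,"axis",np.arctan2(*(P[1]-P[2])[[1,0]]))
c=cam("top")
```

```text
r1 [[0.5792, 0.2447, 0.014], [0.581, 0.047, 0.014], [0.702, 0.2447, 0.014]] L 0.19769965215952826 depth 0.12274959367693783 sq -0.0011456530869706182 seat [0.6651 0.1466 0.022 ] yaw 0.0089
r2 [[0.5972, -0.0351, 0.014], [0.5865, -0.2314, 0.014], [0.7196, -0.0419, 0.014]] L 0.19656331103936828 depth 0.12258731741964485 sq -0.00020827395404254996 seat [ 0.6767 -0.1378  0.022 ] yaw -0.0542
t1 [[0.6179, 0.2071], [0.6194, 0.1886], [0.6229, 0.0872], [0.6232, 0.0696], [0.6187, 0.236], [0.6243, 0.0545]] wood 0.10143356109227425 ferr 0.13763518032053199 all 0.18151626692726275 [0.62116109 0.13791866 0.022     ] [0.62059191 0.13838192 0.022     ] axis 1.605625692991443
t2 [[0.4921, 0.0213], [0.4892, 0.0042], [0.4637, -0.0932], [0.4592, -0.1092], [0.4999, 0.0464], [0.4557, -0.1261]] wood 0.10073491321446063 ferr 0.13463239717811318 all 0.17807422078102317 [ 0.4764157  -0.04448404  0.008     ] [ 0.47566398 -0.04392494  0.008     ] axis 1.3147557551874558
```

Rail_1's tool sits about 44 mm short, 8 mm to the right and slightly skewed. I'll grip it, align and centre it on the ledge, then press.

```bash
cat >> h.py <<'E'
class Rail:
    def __init__(s,seat,psi):
        s.seat=np.array(seat); s.psi=psi; c,q=np.cos(psi),np.sin(psi)
        s.M=np.array([[c,-q,0],[q,c,0],[0,0,1]]); s.ori=[np.pi,0,np.pi/2+psi]
    def w(s,x,y,z): # rail x,y ; absolute z
        p=s.seat+s.M@np.array([x,y,0]); p[2]=z; return p
    def inv(s,p): return s.M.T@(np.array(p)-s.seat)
r1=Rail([.6651,.1466,.022],.0089)
r2=Rail([.6767,-.1378,.022],-.0542)
def rep(r,m=""):
    s=read_state(); print(m,"t",round(s["t"],2),"rail",r.inv(s["tcp_pos"]).round(4),"F",(r.M.T@s["ft_force"]).round(1),"open",round(s["opening"],4))
E
python3 - <<'E'
from h import *
r=r1; g=r.inv([.6209,.1381,.022]); print(g)
move_gripper(.045)
goto(r.w(g[0],g[1],.10),r.ori)
print(move_l(r.w(g[0],g[1],.034),feed=.12,contact_N=6)); rep(r)
move_gripper(.0); rep(r,"grip")
move_l(r.w(g[0],g[1],.0345),feed=.05)
move_l(r.w(-.044,0,.0345),feed=.06); rep(r,"shift")
move_gripper(.045); rep(r)
move_l(r.w(-.044,0,.10),feed=.15)
move_gripper(0)
goto(r.w(-.08,0,.10),r.ori); rep(r)
c=cam("wrist"); cv2.imwrite("pics/w2.png",c["pixels"][:,:,::-1])
E
```

```text
[-0.0442739  -0.00810629  0.        ]
False
 t 5.89 rail [-0.0436 -0.0079  0.013 ] F [ 0.7 -0.3  0.6] open 0.0449
grip t 6.27 rail [-0.0433 -0.008   0.0134] F [-0.2  0.4  4.6] open 0.0132
shift t 6.8 rail [-0.0432  0.0005  0.0134] F [-0.4  0.8  5.5] open 0.0136
 t 7.21 rail [-0.0445 -0.0002  0.0118] F [ 1.1  0.3 -0.6] open 0.045
 t 8.56 rail [-0.0812  0.      0.0775] F [0.3 0.2 0.4] open -0.0
```

View pics/w2.png

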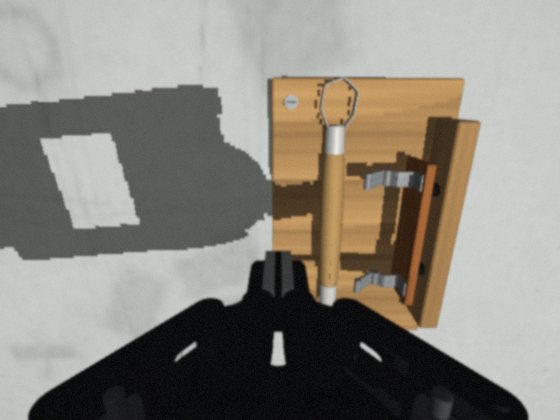

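The tool is now parallel and roughly centred: the wood runs from (336,153) to (328,287), with the clips at rows 180 and 282. Pressing it now.

Run:
```python
from h import *
r=r1
move_l(r.w(-.08,0,.034),feed=.15); rep(r,"down")
# slide with feeling
for k in range(6):
    hit=move_l(r.w(.004,0,.034),feed=.03,contact_N=[16,17][k>0]); rep(r,f"{hit}")
    break
c=cam("wrist"); cv2.imwrite("pics/w3.png",c["pixels"][:,:,::-1])
```

```text
down t 9.2 rail [-0.0793  0.      0.0123] F [0.2 0.1 0.7] open -0.0003
True t 10.83 rail [-0.0366  0.0002  0.0088] F [-3.7  1.2  1.3] open -0.0001
```

View pics/w3.png

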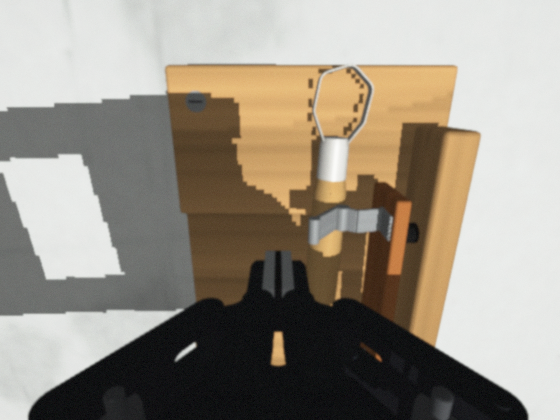

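The left clip is still resting on the handle, so it has not snapped in. I'll press on in small steps, reading the force.

```bash
cat >> h.py <<'E'
def press(r,y,x0,x1,step=.002,Fmax=16,z=.034):
    x=x0
    while x<x1:
        x=min(x+step,x1)
        F=-(r.M.T@read_state()["ft_force"])[0]
        hit=move_l(r.w(x,y,z),feed=.02,contact_N=max(3,19-F))
        s=read_state(); f=r.M.T@s["ft_force"]; p=r.inv(s["tcp_pos"])
        print(round(s["t"],2),"cmd",round(x,4),"at",p.round(4),"F",f.round(1),hit)
        if hit or -f[0]>Fmax: break
    return x
E
python3 - <<'E'
from h import *
rep(r1)
press(r1,0,-.038,-.010)
E
```

```text
t 10.88 rail [-0.0366  0.0002  0.0088] F [-3.3  1.5  1.7] open 0.0003
11.17 cmd -0.036 at [-0.0362 -0.      0.0119] F [-2.6  0.6  0.6] False
11.42 cmd -0.034 at [-0.0352 -0.0001  0.0118] F [-6.3 -0.   2.3] False
11.67 cmd -0.032 at [-0.0337  0.0002  0.0115] F [-7.8  0.8  3.2] False
11.92 cmd -0.03 at [-0.0306  0.0002  0.0118] F [-4.9  1.5  1.6] False
12.17 cmd -0.028 at [-0.0293  0.0002  0.0116] F [-7.8  1.4  3.3] False
12.42 cmd -0.026 at [-0.0277 -0.0001  0.0115] F [-8.3  1.1  3.5] False
12.67 cmd -0.024 at [-0.0235 -0.0004  0.012 ] F [-0.5  0.  -0.3] False
12.92 cmd -0.022 at [-0.0213 -0.0001  0.0124] F [-1.4  0.1  0.7] False
13.17 cmd -0.02 at [-0.0204 -0.0001  0.0123] F [-5.8 -0.9  2.9] False
13.42 cmd -0.018 at [-0.0193 -0.0001  0.0122] F [-8.7 -1.1  6. ] False
13.67 cmd -0.016 at [-0.0182 -0.0001  0.0121] F [-11.   -1.4   7.8] False
13.92 cmd -0.014 at [-0.0172 -0.0001  0.0121] F [-15.7  -1.7  11.5] False
14.17 cmd -0.012 at [-0.0162 -0.0001  0.012 ] F [-18.3  -2.3  13.4] False
```

There were two force drops (8 to 5 N, then 8 to 0 N) followed by a steady beam spring rate, so both clips appear to have snapped. I'll back off and look, then check with both cameras.

Run:
```python
from h import *
import pickle
r=r1
move_l(r.w(-.05,0,.036),feed=.1)
move_l(r.w(-.07,0,.12),feed=.2)
goto(r.w(-.06,.03,.18),r.ori); pause(.2); rep(r)
c=cam("wrist"); cv2.imwrite("pics/w4.png",c["pixels"][:,:,::-1]); pickle.dump(c,open("pics/w4.pkl","wb"))
a=cv2.imread("pics/w4.png")
cv2.imwrite("pics/w4z.png",cv2.resize(a[80:300,280:440],None,fx=4,fy=2.7,interpolation=cv2.INTER_CUBIC))
```

```text
t 15.86 rail [-0.0613  0.0294  0.1552] F [ 0.3 -0.6 -0. ] open 0.0002
```

View pics/w4z.png

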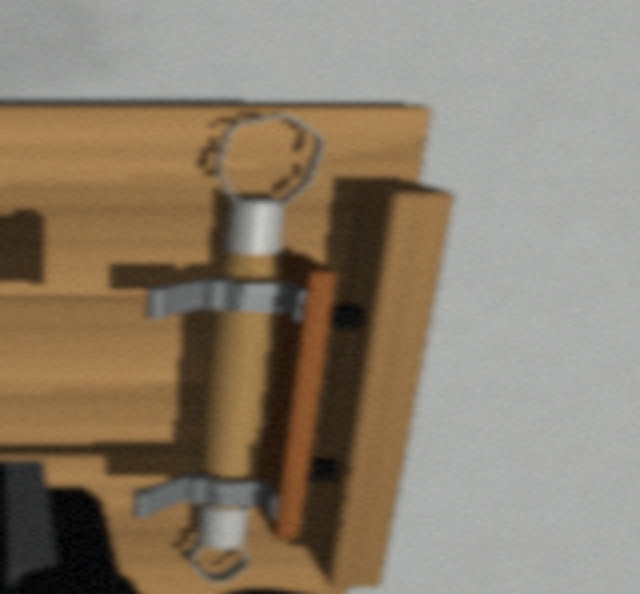

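The handle is under both clips and against the orange beam. Now the numbers, then fetching tool_2.

Run:
```python
from h import *
import pickle
c=pickle.load(open("pics/w4.pkl","rb"))
f=lambda x,y:(280+x/4,80+y/2.7)
P=unproj(c,[f(257,200),f(254,253),f(225,505),f(222,548),f(270,115),f(221,580)],.022)
for p in P: print(r1.inv(p).round(4))
print("mid",r1.inv((P[1]+P[2])/2).round(4),r1.inv((P[0]+P[3])/2).round(4),r1.inv((P[4]+P[5])/2).round(4))
v=P[0]-P[3]; print(np.arctan2(-v[0],v[1])-r1.psi)
# clip centres at noses height .025..03
Q=unproj(c,[f(230,297),f(208,494)],.032); print([r1.inv(q).round(4).tolist() for q in Q])
P=unproj(c,[f(428,105)],.014);print(r1.inv(P[0]).round(4))
```

```text
[-0.0008  0.0679  0.    ]
[-0.0002  0.0494  0.    ]
[-0.0006 -0.0508  0.    ]
[-0.0002 -0.0702  0.    ]
[0.0001 0.0959 0.    ]
[ 0.0005 -0.0852  0.    ]
mid [-0.0004 -0.0007  0.    ] [-0.0005 -0.0012  0.    ] [0.0003 0.0053 0.    ]
0.004550510213990451
[[-0.0068, 0.0363, 0.01], [-0.0074, -0.0402, 0.01]]
[ 0.0377  0.0987 -0.008 ]
```

Tool_1 is home: x −0.5 mm, y about −1 mm, skew 0.005 rad. Fetching tool_2.

Run:
```python
from h import *
t=Rail([.476,-.0442,.008],1.3148-np.pi/2); r=r2
move_l(r1.w(-.06,-.02,.18),feed=.25)
goto(t.w(0,0,.12),t.ori); move_gripper(.05)
print(move_l(t.w(0,0,.0265),feed=.12,contact_N=6)); rep(t)
move_gripper(0); rep(t,"grip")
move_l(t.w(0,0,.12),feed=.2); rep(t,"lift")
goto(r.w(-.044,0,.10),r.ori); pause(.1); rep(r)
c=cam("wrist"); cv2.imwrite("pics/w5.png",c["pixels"][:,:,::-1])
```

```text
False
 t 18.62 rail [0.0007 0.     0.0192] F [-0.5  1.1  0.7] open 0.0498
grip t 19.03 rail [0.0007 0.     0.0195] F [-2.  -0.4  5.7] open 0.0131
lift t 19.65 rail [-0.0007 -0.      0.111 ] F [-0.8 -0.3 -0.5] open 0.0133
 t 20.51 rail [-0.0455  0.0009  0.0774] F [-0.1  0.5 -0.5] open 0.0131
```

View pics/w5.png

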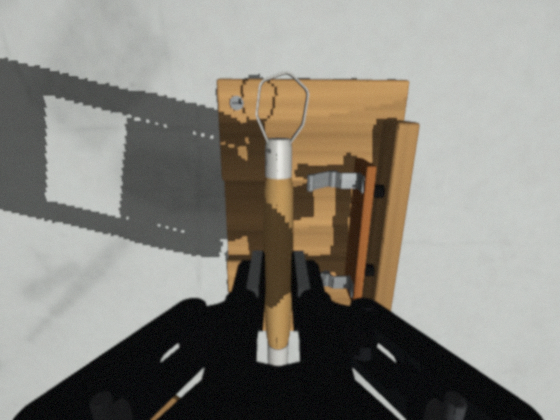

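Tool_2 is held level and square between the pads. Lowering it onto the ledge.

Run:
```python
from h import *
import pickle
r=r2
move_l(r.w(-.044,0,.048),feed=.15); rep(r)
print(move_l(r.w(-.044,0,.037),feed=.03,contact_N=5)); rep(r)
move_gripper(.045); rep(r)
move_l(r.w(-.044,0,.10),feed=.15)
move_gripper(0)
goto(r.w(-.08,0.02,.12),r.ori);pause(.15); rep(r)
c=cam("wrist"); cv2.imwrite("pics/w6.png",c["pixels"][:,:,::-1]); pickle.dump(c,open("pics/w6.pkl","wb"))
```

```text
t 21.06 rail [-0.0443  0.0003  0.026 ] F [0.2 0.5 0.6] open 0.0133
True
 t 21.4 rail [-0.0425 -0.0003  0.0196] F [-0.6  0.4  5.2] open 0.0128
 t 21.81 rail [-0.0439  0.      0.0176] F [ 0.3 -0.1  0.7] open 0.045
 t 23.31 rail [-0.0797  0.0198  0.0978] F [ 0.7 -0.9  0.9] open 0.0001
```

View pics/w6.png

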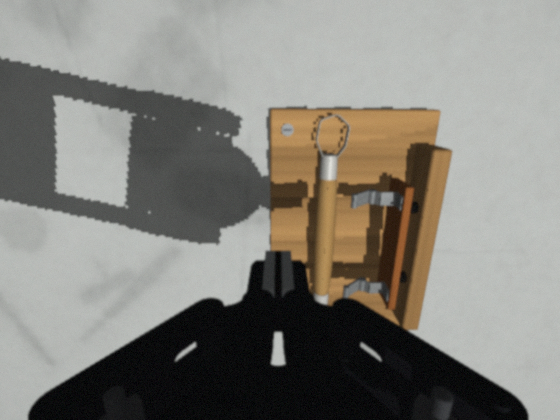

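Tool_2 lies on rail_2's ledge with its ferrule top at (329,155), its wood running from about (328,180) to (322,294), and the rail's front-left corner at (270,109).

Run:
```python
from h import *
import pickle
c=pickle.load(open("pics/w6.pkl","rb")); r=r2
P=unproj(c,[(329,155),(328,180),(322,294)],.022)
for p in P: print(r.inv(p).round(4))
P=unproj(c,[(270,109),(438,110.5)],.014)
for p in P: print(r.inv(p).round(4))
move_l(r.w(-.08,0,.10),feed=.15)
move_l(r.w(-.08,0,.034),feed=.15); rep(r)
print(move_l(r.w(-.046,0,.034),feed=.05,contact_N=10)); rep(r)
```

```text
[-0.0423  0.0669 -0.    ]
[-0.042   0.0481 -0.    ]
[-0.0416 -0.0529 -0.    ]
[-0.0854  0.0988 -0.008 ]
[ 0.0363  0.0979 -0.008 ]
 t 24.29 rail [-0.0795  0.0001  0.0125] F [ 0.2 -0.1  0.4] open -0.0003
False
 t 25.12 rail [-0.0463  0.0001  0.0117] F [0.1 0.2 0.6] open -0.0001
```

Centred within about 2 mm. Pressing.

Run:
```python
from h import *
press(r2,0,-.046,-.008)
```

```text
25.38 cmd -0.044 at [-0.0441 -0.      0.012 ] F [ 0.6 -0.2  0.3] False
25.62 cmd -0.042 at [-0.0419 -0.      0.0121] F [-0.2  1.  -0.7] False
25.88 cmd -0.04 at [-0.0405  0.      0.0118] F [-2.4 -0.7  2. ] False
26.12 cmd -0.038 at [-0.0394  0.      0.0115] F [-5.7  0.1  2.7] False
26.38 cmd -0.036 at [-0.0383  0.      0.0111] F [-8.1 -0.8  3.8] False
26.62 cmd -0.034 at [-0.0373  0.0001  0.0104] F [-9.6 -0.5  4.2] False
26.88 cmd -0.032 at [-0.0363  0.0001  0.0098] F [-12.1  -0.5   3.3] False
27.12 cmd -0.03 at [-0.0319 -0.0001  0.0102] F [-4.6 -1.2 -2.3] False
27.38 cmd -0.028 at [-0.0302  0.      0.0105] F [-7.2 -2.1 -1.1] False
27.62 cmd -0.026 at [-0.028   0.0008  0.0105] F [-7.   1.4 -0.4] False
27.88 cmd -0.024 at [-0.023   0.      0.0124] F [ 0.5 -0.1  0.3] False
28.12 cmd -0.022 at [-0.0216 -0.0001  0.0125] F [-1.4  1.   1.1] False
28.38 cmd -0.02 at [-0.0206 -0.0001  0.0123] F [-6.  0.  4.] False
28.62 cmd -0.018 at [-0.0195 -0.0001  0.0122] F [-9.8  0.6  6.2] False
28.88 cmd -0.016 at [-0.0185 -0.0001  0.0121] F [-13.4   0.3   8.4] False
29.12 cmd -0.014 at [-0.0174 -0.0001  0.0119] F [-17.3  -0.8  10.8] False
```

The pattern matches rail_1. Backing off and checking with wrist views, including both tools.

Run:
```python
from h import *
import pickle
r=r2
move_l(r.w(-.05,0,.036),feed=.1)
move_l(r.w(-.07,0,.12),feed=.2)
goto(r.w(-.06,.03,.18),r.ori); pause(.2); rep(r)
c=cam("wrist"); cv2.imwrite("pics/w7.png",c["pixels"][:,:,::-1]); pickle.dump(c,open("pics/w7.pkl","wb"))
a=cv2.imread("pics/w7.png")
cv2.imwrite("pics/w7z.png",cv2.resize(a[80:300,280:440],None,fx=4,fy=2.7,interpolation=cv2.INTER_CUBIC))
goto([.45,-.02,.3],[np.pi,0,np.pi/2]); rep(r)
for n in ["top","side"]:
    c=cam(n); cv2.imwrite(f"pics/{n}9.png",c["pixels"][:,:,::-1])
```

```text
t 30.79 rail [-0.0613  0.03    0.1552] F [-0.5 -0.2 -0.3] open -0.0
 t 31.73 rail [-0.2326  0.1051  0.2773] F [ 0.1 -0.2 -1.1] open -0.0001
```

View pics/w7z.png

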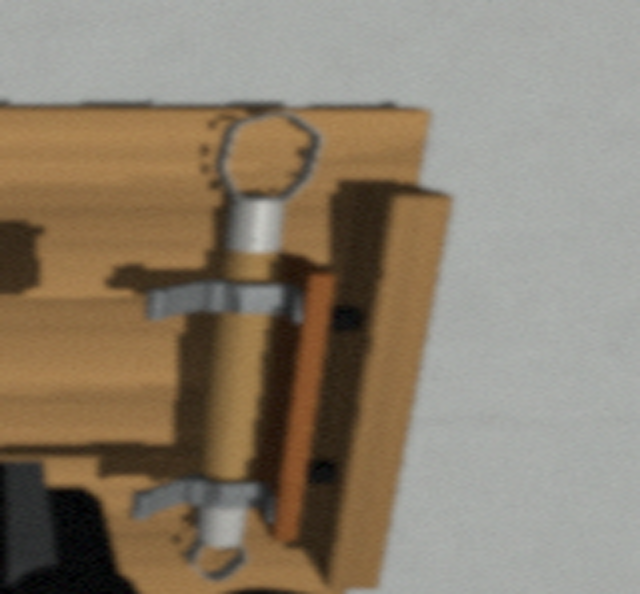

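View pics/side9.png

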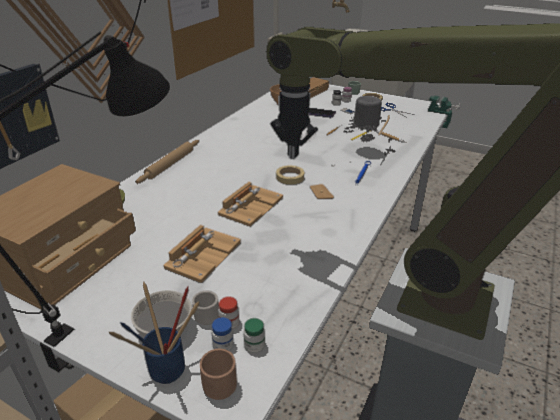

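View pics/top9.png

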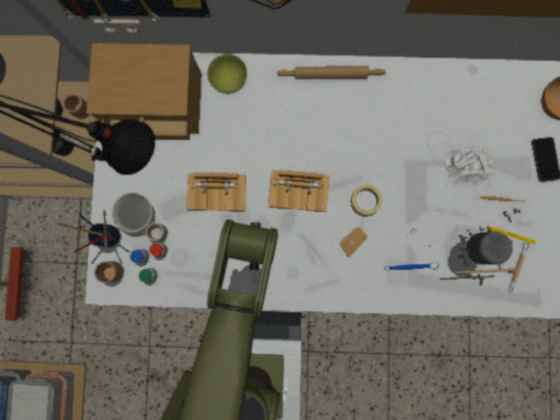

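The wrist crop of rail_2 matches rail_1's home picture: ferrule tops at row 200, the handle under both clips, against the beam. The top and side views show both tools home. The tape (366,200), rib (353,241) and cup (157,232) are where they were, and the arm is clear.

Run:
```python
from h import *
import pickle
c=pickle.load(open("pics/w7.pkl","rb"))
f=lambda x,y:(280+x/4,80+y/2.7)
P=unproj(c,[f(257,200),f(222,546)],.022); v=P[0]-P[1]
print(r2.inv(P.mean(0)).round(4),np.arctan2(-v[0],v[1])-r2.psi)
finish_job()
```

```text
[-0.0005  0.0001  0.    ] 0.003831060082986351
the job is handed in; nothing more can be done
```

Both ribbon tools are clipped into their rails, and I handed the job in after about 32 s of the 61 s allowed.

- **tool_1:** I gripped it on rail_1's ledge, slid it 8 mm to centre and square it, and pressed it in.
- **tool_2:** I fetched it from the bench, set it on rail_2's ledge and pressed it in the same way.
- **Pressing:** On each rail the force dropped twice, once for each clip. After that the beam pushed back evenly, and I stopped at about 17–18 N. That means roughly 6 mm of beam travel, well short of the 10 mm stop.

| Last wrist-camera check | x from seat | y along rail | Skew |
|---|---|---|---|
| tool_1 in rail_1 | −0.5 mm | −1 mm | 0.005 rad |
| tool_2 in rail_2 | −0.5 mm | 0 mm | 0.004 rad |

In the pictures both handles lie under both clips and against the beam. I did not measure their height separately. The cup, tape and rib show at the same pixels as at the start, and the arm was clear of everything.

One thing disagreed: the first press on rail_1 stopped early on its 16 N contact limit, but the force settled at only about 4 N with the clips not yet snapped. I finished that press in 2 mm steps, reading the force at each one. Lengths measured in the first wrist views also came out 1–3 % short, which shifted positions by only a millimetre or two.

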